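Lay out the boot-care and chore kit on the mudroom bench

TASK

Lay out the chore kit on the runner mat: put the boot brush bristles-down on the rectangular cork pad, centred and lengthwise along it, and set the wax tin flat on the middle of the brush's back. Stand the tumbler upright in the middle of the round coaster, and stand the flashlight upright on its head on the mat, halfway between the coaster and the pad. Leave the padlock, the dish and the tongs where they are.

Things in the scene. Friction and masses are not known exactly. Their poses are not given: they have to be found in the camera images.
- tumbler: Silver thermal tumbler with a black lid, loose, standing on the bench. Straight round side 64 mm across from 25 mm to 132 mm above its foot (foot 56 mm across), lid with a small tab up to 154 mm. 0.2 to 0.4 kg. Origin: centre of its underside; z up its axis.
- flashlight: Orange plastic flashlight, loose, standing upright on its wide round head (lens down). Head 49 mm across up to 32 mm high, tapering to a round body 34 mm across from 50 to 122 mm, black tail cap 31 mm across up to 132 mm. About 0.18 kg. Origin: centre of the head's flat underside; z up its axis.
- tin: Low round steel wax tin, loose, lying flat on the bench: 62 mm across, 24 mm high, about 0.1 kg. Origin: centre of its underside; z up.
- brush: Wooden boot brush, loose, lying bristles-down on the bench. Wooden back 140 mm long (its x) by 48 mm wide (its y), from 22 to 40 mm above the bristle tips, flat on top; stiff bristle block below it 128 by 40 mm. About 0.22 kg. Origin: centre of the underside of the bristles; z up.
- coaster: Round green silicone coaster lying on the mat near one of its ends, 94 mm across, 6 mm thick, fixed. Origin: centre of its underside (on the mat's top), z up; its top is 10 mm above the bench.
- pad: Rectangular cork pad lying on the mat near the other end, fixed, 160 mm long (its y, along the mat's length) by 70 mm wide (its x), 4 mm thick. Origin: centre of its underside (on the mat's top), z up; its top is 8 mm above the bench.
- mat: Grey woven-look runner mat fixed flat on the bench, 420 mm long (its y) by 120 mm wide (its x), 4 mm thick. Coaster and pad lie on its lengthwise middle line, each 120 mm from its centre, which is the point halfway between them; either may be at either end. Origin: centre of its underside, at bench height; z up.
- padlock: Brass padlock lying flat on the bench, body 40 by 44 mm, 20 mm high, steel shackle to its +y side reaching 54 mm from the origin. Bystander. Origin: centre of the body's underside.
- dish: Small white ceramic key dish on the bench, 72 mm across, 24 mm high. Bystander. Origin: centre of its underside.
- tongs: Steel tongs lying on the bench beyond the mat, 257 mm long (their x), about 50 mm wide, 16 mm high. Bystander. Origin: middle of their length, at bench height.
Mind the look-alikes: they are no part of the job. Several things look just like the flashlight: the one meant starts nearest to the robot's base. What is shaped like the tumbler but red is not meant.

How it is judged (in metres and radians):
At the end, for the whole second after the job is handed in: At rest: brush bristles-down within 15 mm of the pad's centre, within 0.2 rad of its length; tin flat on the brush's back within 13 mm of its middle; tumbler upright within 15 mm of the coaster's centre; flashlight upright on the mat within 15 mm of the point halfway between coaster and pad (horizontal distance between brush and pad below 0.015 m and angle between the x axis of brush and the y axis of pad, either way round below 0.2 rad and angle between each of brush, tin, tumbler, flashlight's own z axis and vertical below 0.1 rad and z of brush in the frame of pad below 0.012 m and horizontal distance between tin and brush below 0.013 m and z of tin in the frame of brush between 0.035 and 0.047 m and horizontal distance between tumbler and coaster below 0.015 m and z of tumbler in the frame of coaster below 0.012 m and horizontal distance between flashlight and mat below 0.015 m and z of flashlight in the frame of mat below 0.01 m and linear speed of each of tumbler, flashlight, tin, brush below 0.02 m/s); the robot touches nothing.
It fails at once if the padlock is disturbed (moved more than 30 mm) (distance of padlock from where it was at the start of the episode above 0.03 m).
It fails at once if the dish is disturbed (moved more than 30 mm) (distance of dish from where it was at the start of the episode above 0.03 m).
It fails at once if the tongs is disturbed (moved more than 30 mm) (distance of tongs from where it was at the start of the episode above 0.03 m).
It also fails if it takes over 112 s, if anything falls off the work surface, if the arm or the gripper's body presses on something with over 40 N, if the wrist force passes 120 N, or if a joint passes its speed limit or range.

ROBOT

A 6-joint arm with a two-finger parallel gripper is mounted at the origin on the work surface. World frame = base frame: x ahead of the robot, y to its left, z up, the work surface at z = 0. Lengths are in mm, angles in rad, forces in N, time in s.
With the tool pointing down it reaches from about 350 to 775 mm from the base axis. Payload 7.3 kg.
Tool frame: the origin (TCP) lies midway between the tips of the shut fingers; the grasp point (between the pads) lies 19 mm behind it; z points along the fingers, y is the line along which they close (so a half turn about z gives the same grasp; the last joint's range is limited). The gripper opens to 92 mm and grips with 3 to 60 N. Pads are 19 mm wide; open, the fingers measure 130 mm over their backs; the gripper's body (75 mm by 190 mm) begins 47 mm behind the grasp point.
Start: joints at [0.983, 0.342, 1.524, -0, 1.275, -0.146], TCP at [224.463, 474.62, 201.041] pointing down, gripper open.
Joint ranges: [-2.53, 2.53], [-0.77, 2.02], [0.04, 2.7], [-1, 4.14], [0.28, 2.66], [-3.11, 3.11]. Speed limits (rad/s): [2.57, 2.57, 3.14, 3.14, 3.14, 3.14].

INTERFACE

Orientations are given as [roll, pitch, yaw] about the fixed x, y, z axes, in that order (R = Rz(yaw) Ry(pitch) Rx(roll)).
In Python, from plant import * gives the robot as it stands.
- The arm moves only by the tool step_arm, never from a script. Its argument "deltas" is one flat list of numbers, 5 for each row, row after row: the shift along the world's x, y, z in mm, then the turn about the world's z in degrees, then the finger opening in mm, from 0 to 91.8. In form: [tx, ty, tz, turn, gripper, tx, ty, tz, turn, gripper, ...]. A call has exactly 10 rows; each row shifts and turns the commanded pose from where the row before left it; what a row does not reach is not made up. A row lasts 1/8 s, in which the tool goes at most 62.5 mm and 10.7 degrees, less where a joint would pass 70% of its speed; a pose out of reach is approached as far as the arm can. A call is refused whole if a number of a shift passes 62.5 or a number of a turn 10.7, either way. A call with a gripper value outside its range is refused whole. The fingers move at their own pace and stop on an object; the grip force is fixed at half the most. Time passes only in rows, so rows that do not move let the fingers close, or fill a call up. It gives the time, the measured TCP pose, the force, the opening and the grip force at its end, in the units of the state.
- get_obs(): the state, without advancing time (a new reading comes with each control period).
- capture(name): name is "side" or "top" or "wrist"; returns the picture (400x640x3 uint8, red, green, blue); there is no depth.
- camera_params(name): a dict with "mtx" (3x3 intrinsics, pixels), "rvec" (rotation vector, rad) and "tvec" (3), from world to camera coordinates, as OpenCV has them. Camera axes: x right, y down, z forward; pixel columns grow to the right and rows downward; lengths in mm; the calibration is good to about 2 mm. The wrist camera is an equidistant fisheye: a pixel r from the principal point sees the ray r / f radians off the axis. A picture is of the moment at which its call begins: read the wrist's pose just before it. camera_params takes no time and is no camera call; for the wrist camera it gives the pose at the moment of the call.
- close_job(): hands the job in; it is judged then, once.
The state is a dict: "time": time; "joint_positions": joint angles; "dq": joint speeds; "tau": joint torques, N m; "tool_pos": TCP position; "tcp_rot": TCP orientation; "contact_force": force on the tool from outside, world axes, zero at the start; "moment": the same for the moment, N m; "grip_width": finger opening in mm; "finger_force": force on a finger pad.
Only numpy, scipy, OpenCV 4.12 (cv2) and the standard library are available. Lean on these libraries where they do the work, as an engineer would, in place of code of your own. Each camera call takes 0.05 s, during which the arm holds its last target. There are 200 camera calls.

## Working session

There is one attempt and no reset: what is moved stays moved. The work goes in short steps, Python scripts to look and compute and a tool call to move; the robot and the scene stay as the last step left them, time stands still between calls to the robot, and variables do not carry over. Pictures are saved under pics/ and viewed, at most 14 in all, crops included, and the job is handed in when it is done.

Besides the shell and the picture viewer there is one more tool, called after ">>>" as name(argument=value, ...), one argument or row to a line, values as JSON. step_arm: Moves the arm, as the interface text tells. Its arguments: {"type":"object","properties":{"deltas":{"type":"array","items":{"type":"number"}}},"required":["deltas"]}

```bash
mkdir -p pics; ls; python3 - <<'E'
from plant import *
import cv2
o=get_obs();print(o)
for n in("top","side"):
    im=capture(n);cv2.imwrite(f"pics/{n}0.png",im[:,:,::-1]);p=camera_params(n);print(n,p)
E
```

```text
pics
{'time': 0.0, 'joint_positions': array([ 9.83026722e-01,  3.42759822e-01,  1.52502118e+00, -1.75515212e-05,
        1.27538024e+00, -1.46000927e-01]), 'dq': array([-1.06016468e-03,  1.00818361e-03, -9.18684163e-04,  1.40070498e-05,
       -6.88249505e-04, -2.18905777e-04]), 'tau': array([-1.83052503e-03, -4.31229794e+01, -2.44220513e+01,  7.15612387e-02,
        5.61025995e-02, -9.45713396e-05]), 'tool_pos': array([224.19453891, 474.23144413, 200.32427961]), 'tcp_rot': array([-3.14003831e+00, -2.11598008e-04,  2.69982893e+00]), 'contact_force': array([-0.37865254, -0.27671203,  0.20782937]), 'moment': array([-0.00150639, -0.04237311,  0.00436455]), 'finger_force': 0.0, 'grip_width': 91.6982546779268}
top {'mtx': array([[457.42683077,   0.        , 318.34083313],
       [  0.        , 457.42683077, 205.84918394],
       [  0.        ,   0.        ,   1.        ]]), 'rvec': array([ 2.15873114, -2.12387244,  0.15915297]), 'tvec': array([  23.24825109,  599.24176312, 1105.55110131])}
side {'mtx': array([[374.92017591,   0.        , 318.76146653],
       [  0.        , 374.92017591, 196.69914113],
       [  0.        ,   0.        ,   1.        ]]), 'rvec': array([ 2.07301486, -0.62177666,  0.35146165]), 'tvec': array([-470.71758636,  204.8813052 ,  769.16059138])}
```

View pics/top0.png

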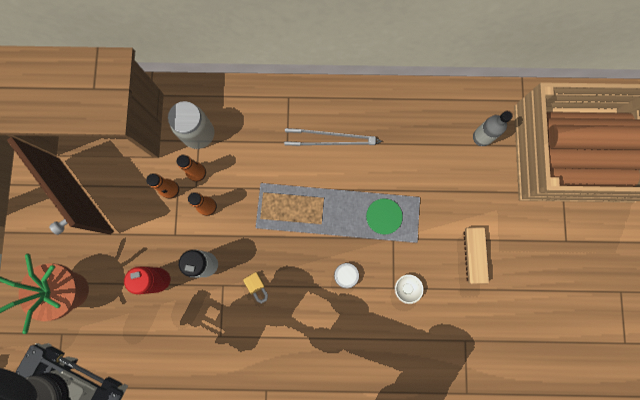

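View pics/side0.png

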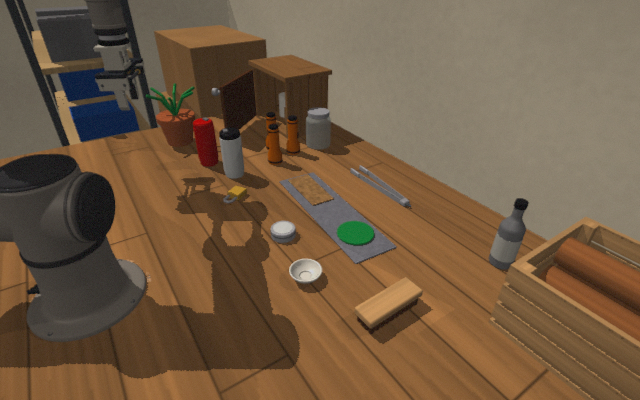

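The top view shows the brush at (478,255), tin (347,275), silver tumbler with black lid (198,263), red look-alike (147,280), pad (293,208), coaster (384,216), dish (409,289) and padlock (255,285). The orange flashlights are at (190,168), (162,186) and (203,204). The side view agrees. Next I'll measure with masks.

```bash
cat > h.py <<'E'
from plant import *
import cv2, numpy as np
def ray(n,uv,p=None):
    p=p or camera_params(n);R=cv2.Rodrigues(p["rvec"])[0];K=p["mtx"]
    uv=np.atleast_2d(np.float64(uv));d=np.c_[(uv-K[:2,2])/K[0,0],np.ones(len(uv))]
    if n=="wrist":
        r=np.linalg.norm(d[:,:2],axis=1)+1e-12;d=np.c_[d[:,:2]*(np.sin(r)/r)[:,None],np.cos(r)]
    return -R.T@p["tvec"], d@R
def at(n,uv,z,p=None):
    c,d=ray(n,uv,p);return c+d*((z-c[2])/d[:,2])[:,None]
def blobs(m,a=60):
    c,_=cv2.findContours(m.astype(np.uint8),cv2.RETR_EXTERNAL,cv2.CHAIN_APPROX_NONE)
    return [k[:,0,:] for k in c if cv2.contourArea(k)>a]
def rect(P):
    (c,s,a)=cv2.minAreaRect(np.float32(P[:,:2]));return np.round(c,1),np.round(s,1),round(a,1)
E
python3 - <<'E'
from h import *
im=cv2.imread("pics/top0.png");hsv=cv2.cvtColor(im,cv2.COLOR_BGR2HSV);h,s,v=[hsv[:,:,i].astype(int) for i in range(3)]
print("cam",ray("top",[0,0])[0],ray("side",[0,0])[0])
def show(t,m,z,box=None):
    M=m.copy()
    if box: 
        q=np.zeros_like(m);q[box[1]:box[3],box[0]:box[2]]=1;M=M&q
    for b in blobs(M): print(t,b.mean(0).round(),"rect",*rect(at("top",b,z)))
show("coaster",(h>45)&(h<75)&(s>120),10,(330,170,430,260))
show("mat",((s<60)|((h>45)&(h<75))),4,(250,175,425,245))
show("tin",(s<60)&(v>120),24,(325,255,365,295))
show("dish",(s<60)&(v>120),24,(390,265,430,310))
show("brush",(v>175)&(s>80),40,(455,215,500,295))
show("tumblerlid",(v<60),140,(175,245,220,280))
show("tumbler",(s<60),0,(175,245,225,285))
show("flash",(h<14)&(s>200)&(v>60),0,(140,145,230,225))
show("caps",(v<45),132,(140,145,225,215))
show("padlock",(h>18)&(h<30)&(s>150)&(v>150),20,(235,265,275,300))
show("pad",(h>8)&(h<25)&(s>60),8,(258,190,326,228))
c=im[150:300,130:280];cv2.imwrite("pics/c1.png",cv2.resize(c,None,fx=4,fy=4,interpolation=cv2.INTER_CUBIC))
E
```

```text
cam [ 425.30008779   28.18423995 1183.30042399] [  90.1486062  -703.54305984  593.3462753 ]
coaster [384. 216.] rect [ 580.6 -137.1] [88.9 88. ] 0.0
mat [338. 212.] rect [589.5 -17.6] [419.5 121.3] 85.7
tin [346. 275.] rect [428.  -39.1] [59.5 60.3] 0.9
dish [409. 289.] rect [ 396.5 -195.7] [70.2 70.5] 33.6
brush [477. 255.] rect [ 481.8 -363.3] [136.7  46.4] 1.7
brush [478. 226.] rect [ 554.9 -366. ] [111.2  58.6] 89.3
tumblerlid [192. 263.] rect [449.1 317.7] [58.4 61.1] 3.1
tumbler [198. 264.] rect [451.1 339.9] [68.8 98.4] 0.9
caps [183. 161.] rect [688.7 355.2] [27. 26.] 3.4
pad [292. 208.] rect [598.1 102.2] [159.6  70.1] 85.7
```

View pics/c1.png

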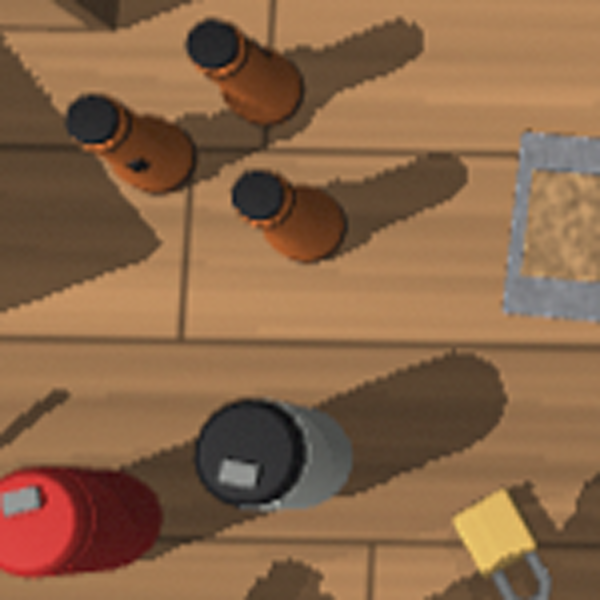

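The orange flashlights in the top view are A, cap at (183,161); B, cap at (154,180); and C, cap at (195,199). C looks nearest to the base, and the crop shows it clearly. The silver tumbler has its lid at (192,263), and the red one is the decoy. I'll confirm with numbers.

```bash
python3 - <<'E'
from h import *
im=cv2.imread("pics/top0.png");hsv=cv2.cvtColor(im,cv2.COLOR_BGR2HSV);h,s,v=[hsv[:,:,i].astype(int) for i in range(3)]
for n,(x0,y0,x1,y1) in dict(A=(175,152,193,170),B=(145,171,163,190),C=(186,190,205,209)).items():
    m=np.zeros(h.shape,bool);m[y0:y1,x0:x1]=1;m&=(v<70)
    for b in blobs(m,40):
        P=at("top",b,132);c,r=cv2.minEnclosingCircle(np.float32(P[:,:2]));print(n,np.round(c,1),round(r,1),"dist",round(np.hypot(*c),1), b.mean(0))
# feet: head outline lower-right from crop, on bench
print("C head edge right",at("top",[[216,205]],16))
# tumbler lid
m=np.zeros(h.shape,bool);m[245:280,175:220]=1;m&=(v<60)
b=blobs(m)[0];
for z in(140,154):
    c,r=cv2.minEnclosingCircle(np.float32(at("top",b,z)[:,:2]));print("lid",z,np.round(c,1),r)
print("red lid",at("top",[[135+4,281]],150),"silver foot right edge",at("top",[[217.5,263]],25))
m=(h>18)&(h<30)&(s>110)&(v>120);q=np.zeros_like(m);q[268:300,240:270]=1
for b in blobs(m&q): print("padlock",*rect(at("top",b,20)))
# side check
sd=cv2.imread("pics/side0.png");hs=cv2.cvtColor(sd,cv2.COLOR_BGR2HSV)
m=(hs[:,:,0]<14)&(hs[:,:,1]>190)&(hs[:,:,2]>90);q=np.zeros_like(m);q[105:175,255:310]=1
for b in blobs(m&q,40):
    lo=b[b[:,1].argmax()];print("flash side lowest",lo,at("side",[lo],0).round())
c,d=ray("side",[[233,176]]);print("tumbler foot side",at("side",[[233,176]],0).round())
E
```

```text
A [688.8 354. ] 15.7 dist 774.4 [182.97058824 160.58823529]
B [642.2 422.6] 15.8 dist 768.8 [152.74285714 179.6       ]
C [598.6 322.3] 15.0 dist 679.8 [194.35294118 198.20588235]
C head edge right [[601.22512633 297.48741321  16.        ]]
lid 140 [449.1 317. ] 31.4490909576416
lid 154 [448.8 313.2] 31.027130126953125
red lid [[406.83028064 429.77909561 150.        ]] silver foot right edge [[452.45777771 284.23741344  25.        ]]
padlock [405.3 193.7] [42.9 38.8] 28.9
flash side lowest [269 160] [[591. 345.   0.]]
flash side lowest [291 151] [[690. 366.   0.]]
tumbler foot side [[443. 308.   0.]]
```

Flashlight C is nearest, at (598.6, 322.3), 680 mm from the base against 769 and 774 for B and A. Its cap radius of 15 mm fits too. The tumbler is at (449,316). I'll do the brush first.

>>> step_arm(
  deltas=[20,-50,5,-10.2,91.8,20,-50,5,-10.2,91.8,20,-50,5,-10.2,91.8,20,-50,5,-10.2,91.8,20,-50,5,-10.2,91.8,20,-50,5,-10.2,91.8,20,-50,5,-10.2,91.8,20,-50,5,-10.2,91.8,20,-50,5,-10.2,91.8,20,-50,5,-10.2,91.8],
)

```text
time: 1.35
tool_pos: [424.7, -27.1, 251.1]
tcp_rot: [-3.141, -0.0, 0.913]
contact_force: [1.0, -0.0, -0.7]
grip_width: 91.8
finger_force: 0.0
```

>>> step_arm(
  deltas=[8,-48,0,-10.2,91.8,8,-48,0,-10.2,91.8,8,-48,0,-10.2,91.8,8,-48,0,-10.2,91.8,8,-48,0,-10.2,91.8,8,-48,0,0,91.8,8,-48,0,0,91.8,0,0,-40,0,91.8,0,0,-40,0,91.8,0,0,0,0,91.8],
)

```text
time: 2.6
tool_pos: [478.7, -359.9, 167.6]
tcp_rot: [-3.136, 0.006, 0.029]
contact_force: [-0.3, 0.3, 0.5]
grip_width: 92.0
finger_force: 0.0
```

```bash
python3 - <<'E'
from h import *
p=camera_params("wrist");im=cv2.cvtColor(capture("wrist"),cv2.COLOR_RGB2BGR);cv2.imwrite("pics/w1.png",im)
o=get_obs();print(o["tool_pos"],o["tcp_rot"])
h,s,v=[x.astype(int) for x in cv2.split(cv2.cvtColor(im,cv2.COLOR_BGR2HSV))]
for b in blobs((v>170)&(s>80),1500): print(b.mean(0),*rect(at("wrist",b,40,p)))
E
```

```text
[ 479.97486196 -360.93639166  170.30749132] [-3.13954973e+00  2.07532128e-03  2.93974138e-02]
[620.55123675 357.94699647] [    6.5 -1112.9] [567.1 218.3] 43.5
[324.86486486 302.30630631] [ 335.7 -359.8] [ 45.1 273.8] 4.0
[602.07335907  13.08494208] [ 734.9 -756.5] [ 72.6 238.9] 20.6
[354.78315367 136.47229882] [453.8   5.5] [ 790.8 1761.2] 22.7
```

View pics/w1.png

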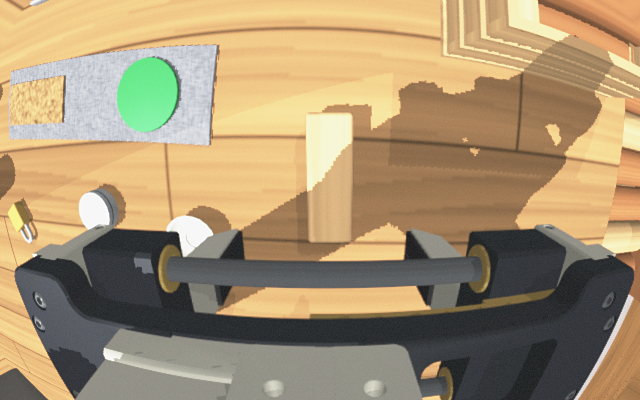

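The wrist view shows the brush top at about (306,113), (351,113), (354,243), (307,241), between the fingers. I'll cast these onto z=40.

```bash
python3 - <<'E'
from h import *
P=at("wrist",[(306,113),(351,113),(354,243),(307,241)],40);print(P.round(1),P.mean(0))
E
```

```text
[[ 553.5 -340.2   40. ]
 [ 554.9 -385.3   40. ]
 [ 415.4 -395.4   40. ]
 [ 416.3 -343.5   40. ]] [ 485.02021348 -366.07362398   40.        ]
```

>>> step_arm(
  deltas=[3,-3,-35,0,91.8,0,0,-35,0,91.8,0,0,-35,0,91.8,0,0,-33,0,91.8,0,0,-20,0,70,0,0,0,0,70,0,0,0,0,45,0,0,0,0,40,0,0,0,0,40,0,0,0,0,40],
)

```text
time: 3.9
tool_pos: [484.1, -364.6, 14.6]
tcp_rot: [3.141, -0.002, 0.029]
contact_force: [-0.5, 2.3, 6.8]
grip_width: 40.8
finger_force: 3.6
```

```bash
python3 - <<'E'
from h import *
o=get_obs();print(o["grip_width"],o["finger_force"],o["contact_force"])
im=cv2.cvtColor(capture("side"),cv2.COLOR_RGB2BGR)
a=cv2.resize(im[180:360,300:480],None,fx=3,fy=3)
w=cv2.cvtColor(capture("wrist"),cv2.COLOR_RGB2BGR)
cv2.imwrite("pics/s2.png",a);cv2.imwrite("pics/w2.png",w)
E
```

```text
40.820796222182146 3.5977700281364378 [-0.52283108  2.25161177  6.83700058]
```

View pics/s2.png

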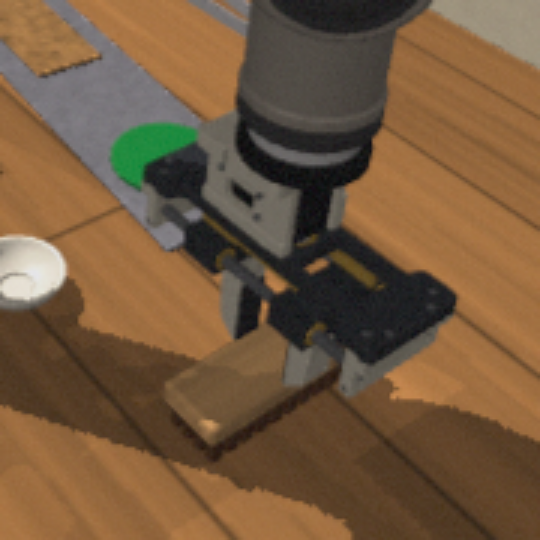

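The side crop shows the brush between the fingers, with the left finger at about (240,300) and the right at (300,360), and still flat. The squeeze is weak, so I'll close further and watch the width.

>>> step_arm(
  deltas=[0,0,0,0,20,0,0,0,0,20,0,0,0,0,20,0,0,0,0,20,0,0,3,0,20,0,0,5,0,20,0,0,8,0,20,0,0,8,0,20,0,0,0,0,20,0,0,0,0,20],
)

```text
time: 5.25
tool_pos: [483.4, -364.3, 37.0]
tcp_rot: [-3.142, 0.0, 0.029]
contact_force: [-0.3, 0.2, -0.6]
grip_width: 19.6
finger_force: 0.0
```

```bash
python3 - <<'E'
from h import *
im=cv2.cvtColor(capture("side"),cv2.COLOR_RGB2BGR)
a=cv2.resize(im[180:360,300:480],None,fx=2.2,fy=2.2)
w=cv2.cvtColor(capture("wrist"),cv2.COLOR_RGB2BGR)
print(get_obs()["grip_width"])
cv2.imwrite("pics/s3.png",np.hstack([a,cv2.resize(w[100:320,170:490],(400,396))]))
E
```

```text
19.919411439800555
```

View pics/s3.png

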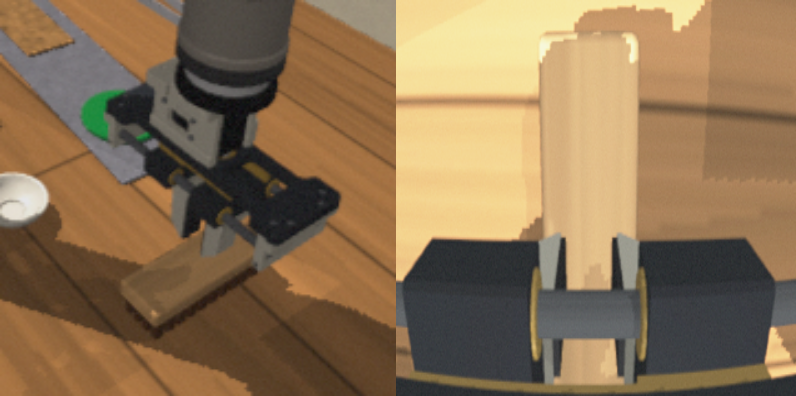

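The side crop shows the fingertips on or over the brush top, at crop (218,252), even though the TCP reads 37. I'll check the heights by ray.

```bash
python3 - <<'E'
from h import *
o=get_obs();print(o["tool_pos"],o["tcp_rot"],o["joint_positions"])
def yplane(n,uv,i,val):
    c,d=ray(n,uv);return (c+d*((val-c[i])/d[:,i])[:,None]).round(1)
print("tip near now",yplane("side",[(300+205/2.2,180+252/2.2),(300+228/2.2,180+252/2.2)],1,-374))
print("tip near before",yplane("side",[(300+287/3,180+384/3),(300+310/3,180+384/3)],1,-385))
# brush corners in side0 vs top: near-left top corner etc
s=cv2.imread("pics/side0.png");cv2.imwrite("pics/x.png",s)
im=cv2.cvtColor(capture("side"),cv2.COLOR_RGB2BGR)
a=im[270:340,340:420]
t=cv2.cvtColor(capture("top"),cv2.COLOR_RGB2BGR)[215:300,430:520]
cv2.imwrite("pics/s4.png",np.hstack([cv2.resize(x,(395,395),interpolation=cv2.INTER_CUBIC) for x in (a,t)]))
E
```

```text
[ 483.29159883 -364.21788428   36.75658397] [-3.14127030e+00  4.27357410e-04  2.94468293e-02] [-7.72350171e-01  6.51202881e-01  1.49292095e+00 -9.86863777e-05
  9.97997654e-01  7.69052904e-01]
tip near now [[ 483.9 -374.    58.3]
 [ 514.3 -374.    40.2]]
tip near before [[ 484.2 -385.    31.6]
 [ 506.8 -385.    17.1]]
```

View pics/s4.png

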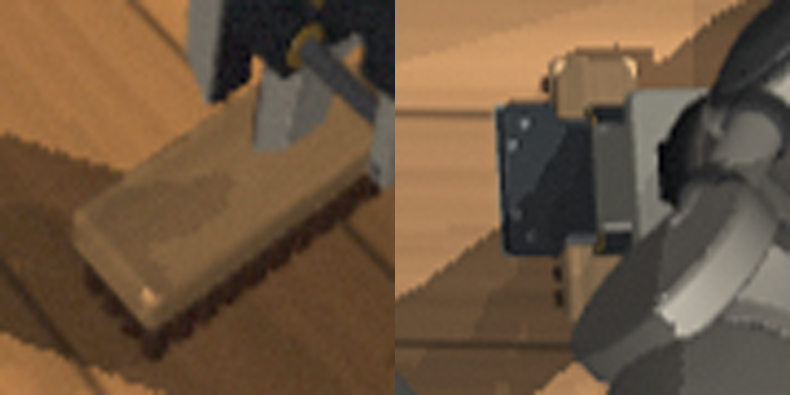

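```bash
python3 - <<'E'
from h import *
p=camera_params("side");
c,d=ray("side",[(391.2,296.6),(396,298),(400.7,296.6)])
for x in (473,483,493): print(x,[(c+k*((x-c[0])/k[0])).round(1) for k in d])
for z in(20,37,40,60): print(z,(c+d*((z-c[2])/d[:,2])[:,None]).round(0).tolist())
q=lambda P:cv2.projectPoints(np.float64(P),p["rvec"],p["tvec"],p["mtx"],None)[0][:,0].round(1).tolist()
print("proj TCP +-",q([[473,-374,37],[493,-374,37],[473,-374,57],[493,-374,57],[473,-386,57],[493,-386,57],[483,-364,37]]))
print("brush corner proj top", q([[414,-389,40],[414,-341,40],[554,-389,40]]), "seen near-left", [340+75/4.94,270+240/5.64],"near",[340+150/4.94,270+320/5.64])
w=camera_params("wrist");c,_=ray("wrist",[0,0]);print("wristcam",c)
E
```

```text
473 [array([ 473. , -379.3,   64.2]), array([ 473. , -390.8,   71.1]), array([ 473. , -400.6,   83.8])]
483 [array([ 483. , -370.9,   50.4]), array([ 483. , -382.7,   57.5]), array([ 483. , -392.7,   70.5])]
493 [array([ 493. , -362.4,   36.6]), array([ 493. , -374.5,   43.9]), array([ 493. , -384.8,   57.2])]
20 [[505.0, -352.0, 20.0], [510.0, -360.0, 20.0], [521.0, -363.0, 20.0]]
37 [[493.0, -363.0, 37.0], [498.0, -370.0, 37.0], [508.0, -373.0, 37.0]]
40 [[491.0, -365.0, 40.0], [496.0, -372.0, 40.0], [506.0, -375.0, 40.0]]
60 [[476.0, -377.0, 60.0], [481.0, -384.0, 60.0], [491.0, -386.0, 60.0]]
proj TCP +- [[387.6, 304.8], [395.4, 300.3], [388.8, 297.5], [396.7, 293.0], [393.2, 301.6], [401.1, 297.1], [388.0, 299.1]]
brush corner proj top [[369.0, 323.3], [352.4, 305.7], [423.7, 291.0]] seen near-left [355.18218623481783, 312.5531914893617] near [370.3643724696356, 326.73758865248226]
wristcam [ 553.70707957 -362.08549578  220.39159182]
```

The fingertips show about 20 mm above the reported TCP, so the first grasp caught only the rounded top edge and slipped. The brush is still flat. I'll reopen and go lower in small steps, watching the force.

>>> step_arm(
  deltas=[0,0,0,0,91.8,0,0,0,0,91.8,0,0,0,0,91.8,0,0,0,0,91.8,0,0,-12,0,91.8,0,0,-10,0,91.8,0,0,-6,0,91.8,0,0,-3,0,91.8,0,0,0,0,91.8,0,0,0,0,91.8],
)

```text
time: 6.7
tool_pos: [483.7, -364.5, 6.3]
tcp_rot: [3.141, -0.0, 0.029]
contact_force: [-0.1, 0.6, 0.7]
grip_width: 91.9
finger_force: 0.0
```

```bash
python3 - <<'E'
from h import *
o=get_obs();print(o["tool_pos"],o["contact_force"])
im=cv2.cvtColor(capture("side"),cv2.COLOR_RGB2BGR)
cv2.imwrite("pics/s5.png",cv2.resize(im[240:340,340:460],None,fx=5,fy=5,interpolation=cv2.INTER_CUBIC))
p=camera_params("side")
print(cv2.projectPoints(np.float64([[473,-411,4],[493,-411,4],[473,-429,4],[493,-429,4],[473,-411,24],[473,-429,24]]),p["rvec"],p["tvec"],p["mtx"],None)[0][:,0].round(1).tolist())
E
```

```text
[ 483.65187061 -364.5397103     6.33688636] [-0.10034454  0.6377817   0.74788855]
[[399.2, 329.8], [406.9, 324.9], [406.1, 336.6], [413.8, 331.6], [400.5, 322.7], [407.6, 329.6]]
```

View pics/s5.png

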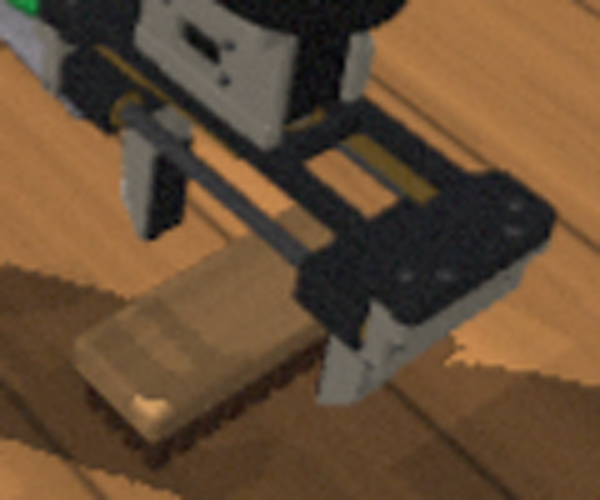

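The near fingertip, at crop (340,402), is still visibly above the bench with no contact force. I'll go lower step by step.

>>> step_arm(
  deltas=[0,0,-3,0,91.8,0,0,-3,0,91.8,0,0,-2,0,91.8,0,0,-2,0,91.8,0,0,0,0,91.8,0,0,0,0,55,0,0,0,0,45,0,0,0,0,40,0,0,0,0,40,0,0,0,0,40],
)

```text
time: 8.0
tool_pos: [483.5, -364.4, -3.9]
tcp_rot: [3.141, -0.0, 0.03]
contact_force: [-0.2, 0.0, 0.4]
grip_width: 47.8
finger_force: 30.0
```

The brush is gripped at 47.8 mm with 30 N, with no bench contact. Reported z = -4 therefore corresponds to the brush on the bench. Now I'll carry it to the pad.

>>> step_arm(
  deltas=[0,0,15,0,40,0,0,40,0,40,0,0,50,0,40,10,50,0,10.5,40,10,50,0,10.5,40,10,50,0,10.5,40,10,50,0,10.5,40,10,50,0,10.5,40,10,50,0,10.5,40,10,50,0,10.5,40],
)

```text
time: 9.25
tool_pos: [553.6, -12.7, 102.0]
tcp_rot: [3.141, -0.0, 1.318]
contact_force: [1.0, -0.7, -2.7]
grip_width: 48.0
finger_force: 30.0
```

>>> step_arm(
  deltas=[15,38,0,4,40,15,39,0,4,40,15,39,0,2.5,40,0,0,-30,0,40,0,0,-30,0,40,0,0,-15,0,40,0,0,0,0,40,0,0,0,0,40,0,0,0,0,40,0,0,0,0,40],
)

```text
time: 10.5
tool_pos: [598.9, 101.6, 26.8]
tcp_rot: [3.14, -0.0, 1.495]
contact_force: [0.2, 0.1, -3.2]
grip_width: 47.7
finger_force: 30.0
```

```bash
python3 - <<'E'
from h import *
o=get_obs();print(o["tool_pos"],o["tcp_rot"],o["contact_force"],o["grip_width"])
im=cv2.cvtColor(capture("side"),cv2.COLOR_RGB2BGR)
w=cv2.cvtColor(capture("wrist"),cv2.COLOR_RGB2BGR)
cv2.imwrite("pics/s6.png",np.hstack([cv2.resize(im[130:250,240:400],(400,300)),cv2.resize(w,(400,300))]))
E
```

```text
[598.88247885 101.58888066  26.84169889] [ 3.14021977e+00 -1.69188091e-04  1.49545016e+00] [ 0.18010032  0.12017929 -3.18135664] 47.74094209299857
```

View pics/s6.png

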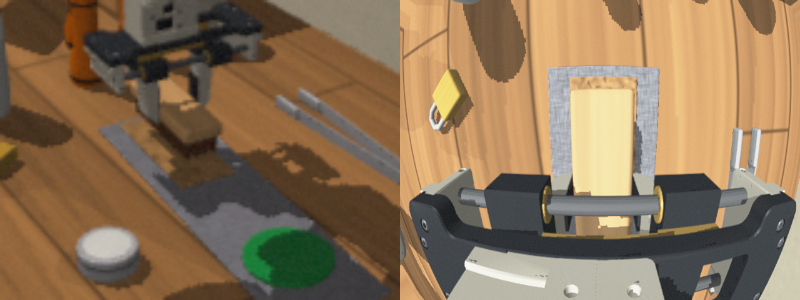

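The brush is held level, aligned over the pad. I'll lower and release it.

>>> step_arm(
  deltas=[0,0,-12,0,40,0,0,-7,0,40,0,0,-2,0,40,0,0,-2,0,40,0,0,0,0,40,0,0,0,0,60,0,0,0,0,60,0,0,0,0,91.8,0,0,0,0,91.8,0,0,0,0,91.8],
)

```text
time: 11.85
tool_pos: [598.5, 101.6, 2.9]
tcp_rot: [3.142, 0.0, 1.495]
contact_force: [-0.4, -0.1, -0.3]
grip_width: 85.7
finger_force: 0.0
```

>>> step_arm(
  deltas=[0,0,40,0,91.8,0,0,50,0,91.8,-34,-28,0,0,91.8,-34,-28,0,0,91.8,-34,-28,0,0,91.8,-34,-28,0,0,91.8,-34,-28,0,0,91.8,0,0,0,0,91.8,0,0,0,0,91.8,0,0,0,0,91.8],
)

```text
time: 13.1
tool_pos: [429.4, -38.0, 93.1]
tcp_rot: [3.141, 0.0, 1.496]
contact_force: [-0.0, -0.6, 0.4]
grip_width: 91.9
finger_force: 0.0
```

```bash
python3 - <<'E'
from h import *
o=get_obs();print(o["tool_pos"],o["tcp_rot"],o["contact_force"],o["grip_width"])
im=cv2.cvtColor(capture("top"),cv2.COLOR_RGB2BGR)
p=camera_params("wrist");w=cv2.cvtColor(capture("wrist"),cv2.COLOR_RGB2BGR)
cv2.imwrite("pics/s7.png",np.hstack([cv2.resize(im[170:320,240:440],(400,300)),cv2.resize(w,(400,300))]))
h,s,v=[x.astype(int) for x in cv2.split(cv2.cvtColor(im,cv2.COLOR_BGR2HSV))]
m=(v>180)&(s>60);q=np.zeros_like(m);q[185:235,255:330]=1
for b in blobs(m&q): print("brush",*rect(at("top",b,48)))
h,s,v=[x.astype(int) for x in cv2.split(cv2.cvtColor(w,cv2.COLOR_BGR2HSV))]
for b in blobs((s<50)&(v>150),400): 
    P=at("wrist",b,24,p);c,r=cv2.minEnclosingCircle(np.float32(P[:,:2]));print("wrist white",b.mean(0).round(),np.round(c,1),round(r,1))
E
```

```text
[429.3975022  -37.96769558  93.11101294] [3.14071784e+00 8.86179040e-06 1.49639991e+00] [-0.04693237 -0.56984533  0.4309241 ] 91.88245374559496
brush [527.1 115.5] [150.3  14.9] 85.8
brush [589.6 105. ] [141.5  60.2] 84.0
wrist white [248. 373.] [ 231.4 -353. ] 307.7
wrist white [  6. 352.] [-347.  -352.5] 177.6
wrist white [624. 352.] [1119.4 -465.9] 317.0
wrist white [446. 293.] [ 544.5 -143.4] 17.3
wrist white [293. 275.] [ 384.9 -110.9] 115.8
wrist white [216. 241.] [325.7 -66.4] 25.3
wrist white [574. 245.] [ 731.  -112.1] 90.8
wrist white [ 70. 242.] [116.3 -64.8] 89.4
wrist white [324. 199.] [428.7 -37.9] 32.0
wrist white [  8. 129.] [39.6 82.5] 31.0
wrist white [610. 124.] [776.4   7.8] 116.6
wrist white [482. 119.] [584.9  25.2] 138.8
```

View pics/s7.png

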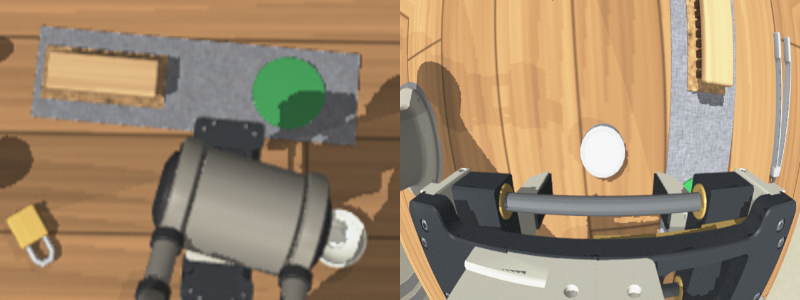

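The tin by wrist is at (428.7,-37.9), radius 32 mm, right under the tool. The brush top on the pad shows corners at about (262,196), (319,201), (317,219), (261,214). I'll grasp the tin.

>>> step_arm(
  deltas=[0,0,-35,0,91.8,0,0,-35,0,91.8,0,0,-20,0,91.8,0,0,-6,0,91.8,0,0,-4,0,91.8,0,0,-2,0,91.8,0,0,0,0,50,0,0,0,0,50,0,0,0,0,50,0,0,0,0,50],
)

```text
time: 14.45
tool_pos: [428.7, -38.5, -8.7]
tcp_rot: [3.141, 0.0, 1.496]
contact_force: [-0.2, -0.2, 1.3]
grip_width: 60.7
finger_force: 30.0
```

```bash
python3 - <<'E'
from h import *
P=at("top",[(262.5,196),(319,201),(317.5,219),(261.5,214)],48);print(P.round(1),P.mean(0).round(1))
E
```

```text
[[621.2 174.1  48. ]
 [610.8  31.5  48. ]
 [565.1  34.5  48. ]
 [575.5 175.   48. ]] [593.1 103.8  48. ]
```

>>> step_arm(
  deltas=[0,0,10,0,50,0,0,40,0,50,0,0,60,0,50,33,26,0,0,50,33,26,0,0,50,33,26,0,0,50,34,26,0,0,50,35,30,0,0,50,0,0,0,0,50,0,0,0,0,50],
)

```text
time: 15.7
tool_pos: [595.5, 95.4, 100.9]
tcp_rot: [-3.14, 0.0, 1.496]
contact_force: [0.5, 0.4, -1.5]
grip_width: 60.8
finger_force: 30.0
```

```bash
python3 - <<'E'
from h import *
o=get_obs();print(o["tool_pos"],o["tcp_rot"],o["contact_force"],o["grip_width"])
p=camera_params("wrist");w=cv2.cvtColor(capture("wrist"),cv2.COLOR_RGB2BGR)
h,s,v=[x.astype(int) for x in cv2.split(cv2.cvtColor(w,cv2.COLOR_BGR2HSV))]
cv2.imwrite("pics/s8.png",w)
E
```

```text
[595.45298761  95.36389883 100.87031604] [-3.14008514e+00  4.73857991e-04  1.49587460e+00] [ 0.50432652  0.38563236 -1.53692821] 60.77343659005911
```

View pics/s8.png

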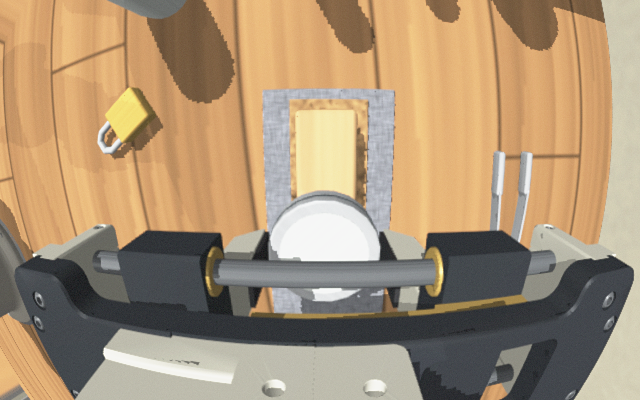

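The wrist view shows the tin held level. The brush's far end is at (296,111)–(355,111) and its sides at v=185 are at u=294 and 358. The pad's far corners are (289,100) and (368,99).

```bash
python3 - <<'E'
from h import *
B=at("wrist",[(296,111),(355,111),(294,185),(358,185)],48);P=at("wrist",[(289,100),(368,99)],8)
print(B.round(1),P.round(1))
u=np.array([np.cos(1.4957),np.sin(1.4957)])
print("brush c",(B[:2].mean(0)[:2]-70*u).round(1),"pad c",(P.mean(0)[:2]-80*u).round(1),"axis dir",np.degrees(np.arctan2(*( (B[:2].mean(0)-B[2:].mean(0))[[1,0]]))))
E
```

```text
[[579.6 172.1  48. ]
 [624.1 168.8  48. ]
 [572.9 114.9  48. ]
 [623.  111.1  48. ]] [[570.7 183.6   8. ]
 [640.5 179.4   8. ]]
brush c [596.6 100.6] pad c [599.6 101.8] axis dir 86.07246483648294
```

>>> step_arm(
  deltas=[1,6,-20,0,50,0,0,-20,0,50,0,0,-12,0,50,0,0,-5,0,50,0,0,-2,0,50,0,0,-2,0,50,0,0,0,0,50,0,0,0,0,50,0,0,0,0,50,0,0,0,0,50],
)

```text
time: 17.0
tool_pos: [597.5, 101.6, 40.1]
tcp_rot: [3.141, 0.0, 1.496]
contact_force: [-0.2, 0.1, -0.8]
grip_width: 60.8
finger_force: 30.0
```

>>> step_arm(
  deltas=[0,0,-1,0,50,0,0,0,0,66,0,0,0,0,66,0,0,0,0,75,0,0,0,0,75,0,0,5,0,75,0,0,30,0,75,0,0,45,0,75,0,0,50,0,75,0,0,40,0,70],
)

```text
time: 18.25
tool_pos: [597.7, 101.6, 211.7]
tcp_rot: [3.139, -0.0, 1.496]
contact_force: [-0.0, 0.4, 0.1]
grip_width: 71.3
finger_force: 0.0
```

>>> step_arm(
  deltas=[0,31,0,0,70,0,31,0,0,70,0,31,0,0,70,0,31,0,0,70,0,32,0,0,70,0,32,0,0,70,0,0,0,0,70,0,0,0,0,70,0,0,0,0,70,0,0,0,0,70],
)

```text
time: 19.5
tool_pos: [597.7, 288.7, 209.3]
tcp_rot: [3.141, 0.0, 1.494]
contact_force: [-0.1, -0.2, 0.4]
grip_width: 70.3
finger_force: 0.0
```

```bash
python3 - <<'E'
from h import *
o=get_obs();print(o["tool_pos"],o["tcp_rot"],o["contact_force"],o["grip_width"])
p=camera_params("wrist");w=cv2.cvtColor(capture("wrist"),cv2.COLOR_RGB2BGR)
im=cv2.cvtColor(capture("top"),cv2.COLOR_RGB2BGR)
cv2.imwrite("pics/s9.png",np.hstack([cv2.resize(im[130:280,140:340],(400,300)),cv2.resize(w,(400,300))]))
h,s,v=[x.astype(int) for x in cv2.split(cv2.cvtColor(im,cv2.COLOR_BGR2HSV))]
m=(s<45)&(v>150);q=np.zeros_like(m);q[190:230,270:315]=1
for b in blobs(m&q): print("tin",*rect(at("top",b,72)))
h,s,v=[x.astype(int) for x in cv2.split(cv2.cvtColor(w,cv2.COLOR_BGR2HSV))]
for b in blobs((v<70)[:235],100):
    P=at("wrist",b,132,p);c,r=cv2.minEnclosingCircle(np.float32(P[:,:2]));print("dark",b.mean(0).round(),np.round(c,1),round(r,1))
E
```

```text
[597.69971894 288.66876594 209.25450004] [3.14136336e+00 6.65068660e-05 1.49426801e+00] [-0.10578233 -0.24008842  0.36395053] 70.30744076342587
tin [588.2  89.2] [31.7 61.2] 61.6
dark [480. 233.] [751.7 240.5] 45.1
dark [168. 233.] [437.7 264.9] 45.0
dark [163. 179.] [446.6 315.1] 32.9
dark [325. 159.] [601.  323.8] 14.2
dark [422. 115.] [689.3 355.8] 15.0
```

View pics/s9.png

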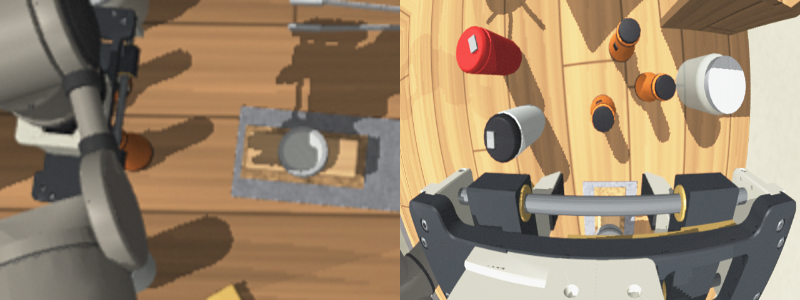

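Flashlight C by wrist is at (601,323.8), cap radius 14.2 mm, confirmed against A at (689,356). The tin sits on the brush in the top crop at (303,151). I'll grasp C.

>>> step_arm(
  deltas=[2,17,0,0,70,0,17,0,0,70,0,0,-40,0,70,0,0,-40,0,70,0,0,-30,0,70,0,0,-12,0,70,0,0,-6,0,70,0,0,0,0,70,0,0,0,0,20,0,0,0,0,20],
)

```text
time: 20.85
tool_pos: [599.9, 323.8, 82.0]
tcp_rot: [3.14, -0.001, 1.495]
contact_force: [0.1, -1.0, 0.2]
grip_width: 54.6
finger_force: 0.0
```

>>> step_arm(
  deltas=[0,0,0,0,20,0,0,0,0,20,0,0,0,0,20,0,0,0,0,20,0,0,0,0,20,0,0,0,0,20,0,0,0,0,20,0,0,0,0,20,0,0,0,0,20,0,0,0,0,20],
)

```text
time: 22.1
tool_pos: [599.6, 323.7, 81.2]
tcp_rot: [3.141, -0.0, 1.496]
contact_force: [0.9, -0.3, 2.5]
grip_width: 32.4
finger_force: 30.0
```

>>> step_arm(
  deltas=[0,0,10,0,20,0,0,30,0,20,0,0,40,0,20,0,0,40,0,20,0,-30,0,0,20,-2,-50,0,0,20,-2,-50,0,0,20,-2,-50,0,0,20,-2,-50,0,0,20,0,0,0,0,20],
)

```text
time: 23.35
tool_pos: [590.9, 90.3, 201.1]
tcp_rot: [-3.14, 0.001, 1.491]
contact_force: [-0.5, 0.3, -1.8]
grip_width: 32.9
finger_force: 30.0
```

>>> step_arm(
  deltas=[-2,-50,0,0,20,0,-40,0,0,20,0,-21,0,0,20,0,0,-40,0,20,0,0,-40,0,20,0,0,-10,0,20,0,0,0,0,20,0,0,0,0,20,0,0,0,0,20,0,0,0,0,20],
)

```text
time: 24.6
tool_pos: [589.9, -17.4, 111.9]
tcp_rot: [3.14, 0.0, 1.496]
contact_force: [0.0, -0.6, -2.2]
grip_width: 33.1
finger_force: 30.0
```

```bash
python3 - <<'E'
from h import *
o=get_obs();print(o["tool_pos"],o["tcp_rot"],o["contact_force"],o["grip_width"])
w=cv2.cvtColor(capture("wrist"),cv2.COLOR_RGB2BGR)
im=cv2.cvtColor(capture("side"),cv2.COLOR_RGB2BGR)
cv2.imwrite("pics/s10.png",np.hstack([cv2.resize(im[110:260,230:430],(400,300)),cv2.resize(w,(400,300))]))
E
```

```text
[589.85161233 -17.38458854 111.87746835] [3.14010096e+00 8.07518544e-05 1.49552849e+00] [ 0.02781357 -0.59983876 -2.2482058 ] 33.12506873761338
```

View pics/s10.png

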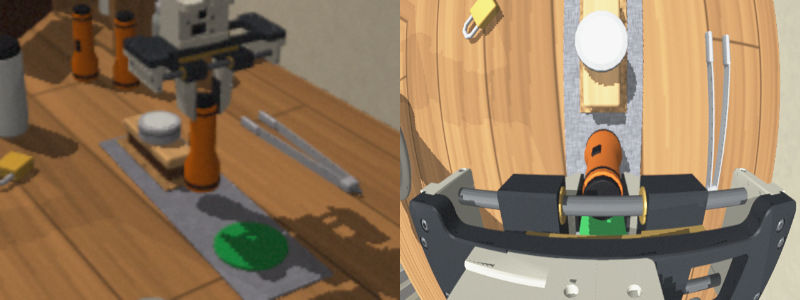

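```bash
python3 - <<'E'
from h import *
p=camera_params("side");q=lambda P:cv2.projectPoints(np.float64(P),p["rvec"],p["tvec"],p["mtx"],None)[0][:,0].round(1)
for x,y in((590,-17.5),):print((q([[x,y,36],[x,y,86],[x,y,168]])-[230,110])*2)
w=camera_params("wrist");K=w["mtx"];R=cv2.Rodrigues(w["rvec"])[0]
for z in(36,52,68,168):
    c=R@np.array([590,-17.5,z])+w["tvec"];th=np.arctan2(np.hypot(c[0],c[1]),c[2]);uv=K[:2,2]+K[0,0]*th*c[:2]/np.hypot(c[0],c[1]);print(z,uv*[400/640,300/400]+[400,0])
E
```

```text
[[199.8 180.2]
 [200.8 148.4]
 [202.6  92.4]]
36 [602.97502215 149.83564478]
52 [603.02196733 153.71059268]
68 [603.07484573 158.08566616]
168 [603.64499699 205.98469489]
```

The flashlight matches the projected vertical in both views. I'll lower and release it.

>>> step_arm(
  deltas=[0,0,-12,0,20,0,0,-8,0,20,0,0,-4,0,20,0,0,-2,0,20,0,0,-1,0,20,0,0,0,0,20,0,0,0,0,20,0,0,0,0,20,0,0,0,0,20,0,0,0,0,20],
)

```text
time: 25.95
tool_pos: [589.7, -17.4, 85.0]
tcp_rot: [3.141, 0.0, 1.496]
contact_force: [-2.6, 0.4, 6.2]
grip_width: 32.9
finger_force: 30.0
```

>>> step_arm(
  deltas=[0,0,0,0,38,0,0,0,0,45,0,0,0,0,60,0,0,0,0,70,0,0,0,0,70,0,0,10,0,70,0,0,35,0,70,0,0,50,0,91.8,0,0,50,0,91.8,0,0,30,0,91.8],
)

```text
time: 27.2
tool_pos: [590.1, -17.4, 262.9]
tcp_rot: [3.137, 0.0, 1.496]
contact_force: [0.2, 0.3, -1.0]
grip_width: 90.8
finger_force: 0.0
```

>>> step_arm(
  deltas=[-20,40,0,0,91.8,-20,40,0,0,91.8,-20,40,0,0,91.8,-20,40,0,0,91.8,-20,40,0,0,91.8,-20,40,0,0,91.8,-20,40,0,0,91.8,-2,30,0,0,91.8,0,0,0,0,91.8,0,0,0,0,91.8],
)

```text
time: 28.45
tool_pos: [447.5, 292.1, 259.4]
tcp_rot: [3.141, 0.0, 1.496]
contact_force: [0.1, 0.1, 0.0]
grip_width: 91.4
finger_force: 0.0
```

```bash
python3 - <<'E'
from h import *
o=get_obs();print(o["tool_pos"],o["tcp_rot"],o["contact_force"],o["grip_width"])
p=camera_params("wrist");w=cv2.cvtColor(capture("wrist"),cv2.COLOR_RGB2BGR)
im=cv2.cvtColor(capture("top"),cv2.COLOR_RGB2BGR)
cv2.imwrite("pics/s11.png",np.hstack([cv2.resize(im[130:280,220:420],(400,300)),cv2.resize(w,(400,300))]))
h,s,v=[x.astype(int) for x in cv2.split(cv2.cvtColor(im,cv2.COLOR_BGR2HSV))]
q=np.zeros(h.shape,bool);q[190:230,320:365]=1
for b in blobs((v<60)&q,40): print("flashcap top",*rect(at("top",b,136)))
h,s,v=[x.astype(int) for x in cv2.split(cv2.cvtColor(w,cv2.COLOR_BGR2HSV))]
for b in blobs((v<70)[:235],150):
    P=at("wrist",b,140,p);c,r=cv2.minEnclosingCircle(np.float32(P[:,:2]));print("dark",b.mean(0).round(),np.round(c,1),round(r,1))
E
```

```text
[447.53112424 292.12815846 259.38099263] [3.14109757e+00 2.79621805e-04 1.49564088e+00] [0.05213576 0.14256113 0.04589904] 91.38342351449413
flashcap top [587.8 -17.5] [28.2 27.8] 0.6
dark [506. 233.] [665.7 220.8] 55.6
dark [142. 233.] [220.7 254.2] 56.9
dark [326. 164.] [450.6 316.4] 30.5
dark [526. 120.] [681.1 355.7] 15.9
dark [491.  59.] [636.3 422.4] 15.9
```

View pics/s11.png

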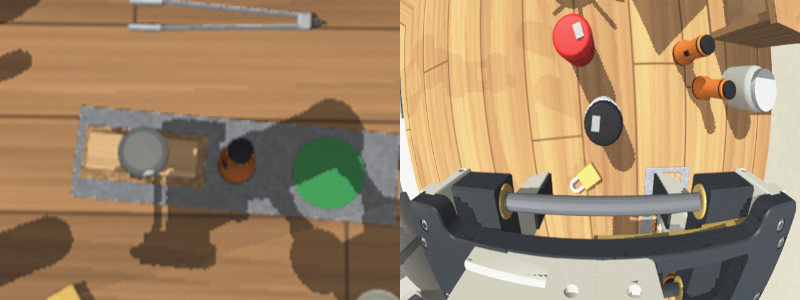

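The flashlight stands at (587.8,-17.5), within 2 mm of its target. The tumbler is at (450,316). I'll grasp it high on the straight side.

>>> step_arm(
  deltas=[2,12,0,0,91.8,0,12,0,0,91.8,0,0,-45,0,91.8,0,0,-45,0,91.8,0,0,-40,0,91.8,0,0,-20,0,91.8,0,0,-8,0,91.8,0,0,-4,0,91.8,0,0,0,0,91.8,0,0,0,0,91.8],
)

```text
time: 29.8
tool_pos: [450.0, 316.9, 97.9]
tcp_rot: [3.14, -0.001, 1.496]
contact_force: [-0.3, 0.3, 0.1]
grip_width: 92.0
finger_force: 0.0
```

>>> step_arm(
  deltas=[0,0,0,0,50,0,0,0,0,50,0,0,0,0,50,0,0,0,0,50,0,0,0,0,50,0,0,0,0,50,0,0,0,0,50,0,0,0,0,50,0,0,0,0,50,0,0,0,0,50],
)

```text
time: 31.05
tool_pos: [449.7, 316.7, 97.2]
tcp_rot: [3.141, -0.0, 1.496]
contact_force: [1.4, -0.3, 1.9]
grip_width: 62.7
finger_force: 30.0
```

>>> step_arm(
  deltas=[0,0,10,0,50,0,0,25,0,50,0,0,30,0,50,0,-30,0,0,50,0,-45,0,0,50,0,-50,0,0,50,0,-50,0,0,50,0,-50,0,0,50,0,-50,0,0,50,0,-50,0,0,50],
)

```text
time: 32.3
tool_pos: [448.6, -9.6, 162.1]
tcp_rot: [-3.14, -0.0, 1.496]
contact_force: [1.2, -0.1, -2.9]
grip_width: 62.5
finger_force: 30.0
```

>>> step_arm(
  deltas=[0,-50,0,0,50,0,-50,0,0,50,15,-29,0,0,50,30,0,0,0,50,35,0,0,0,50,30,0,0,0,50,21,0,0,0,50,0,0,-25,0,50,0,0,0,0,50,0,0,0,0,50],
)

```text
time: 33.55
tool_pos: [580.3, -137.3, 137.6]
tcp_rot: [-3.141, -0.0, 1.495]
contact_force: [0.9, 0.3, -3.3]
grip_width: 62.6
finger_force: 30.0
```

```bash
python3 - <<'E'
from h import *
o=get_obs();print(o["tool_pos"],o["tcp_rot"],o["contact_force"],o["grip_width"])
im=cv2.cvtColor(capture("side"),cv2.COLOR_RGB2BGR);cv2.imwrite("pics/s12.png",im)
p=camera_params("side");q=lambda P:cv2.projectPoints(np.float64(P),p["rvec"],p["tvec"],p["mtx"],None)[0][:,0].round(1)
x,y,z=o["tool_pos"];b=z-97.2;print("foot exp",q([[x,y,b],[x,y,b+60],[x,y,b+110]]))
h,s,v=[a.astype(int) for a in cv2.split(cv2.cvtColor(im,cv2.COLOR_BGR2HSV))]
u0,v0=q([[x,y,b+60]])[0].astype(int)
for vv in range(v0-10,v0+40,5):
    r=(s[vv,u0-40:u0+40]<60);print(vv,np.where(r)[0][[0,-1]]+u0-40 if r.any() else None,end=" ")
E
```

```text
[ 580.28563965 -137.29201426  137.59397953] [-3.14137562e+00 -1.76387825e-04  1.49544962e+00] [ 0.92649543  0.29807378 -3.31371331] 62.57324102170362
foot exp [[354.7 222.2]
 [356.3 201.9]
 [357.6 183.9]]
191 [345 395] 196 [338 395] 201 [339 370] 206 [316 369] 211 [316 369] 216 [316 368] 221 [316 367] 226 [321 373] 231 [325 378] 236 [330 384]
```

>>> step_arm(
  deltas=[0,0,-14,0,50,0,0,-9,0,50,0,0,-4,0,50,0,0,-2,0,50,0,0,-1,0,50,0,0,0,0,50,0,0,0,0,50,0,0,0,0,50,0,0,0,0,50,0,0,0,0,50],
)

```text
time: 34.85
tool_pos: [580.6, -137.4, 107.2]
tcp_rot: [3.141, 0.0, 1.496]
contact_force: [-0.3, -0.4, -1.2]
grip_width: 63.1
finger_force: 30.0
```

Contact is starting, since the load has dropped from -3.3 to -1.2 N. One more millimetre, then release and rise.

>>> step_arm(
  deltas=[0,0,-1,0,50,0,0,0,0,50,0,0,0,0,66,0,0,0,0,75,0,0,0,0,91.8,0,0,0,0,91.8,0,0,0,0,91.8,0,0,20,0,91.8,0,0,50,0,91.8,0,0,50,0,91.8],
)

```text
time: 36.1
tool_pos: [580.2, -137.3, 227.1]
tcp_rot: [-3.141, -0.0, 1.495]
contact_force: [0.5, -0.8, -0.3]
grip_width: 92.0
finger_force: 0.0
```

>>> step_arm(
  deltas=[-20,0,20,0,91.8,-40,0,0,0,91.8,-40,-20,0,0,91.8,-40,-30,0,0,91.8,-40,-40,0,0,91.8,-20,-40,0,0,91.8,0,-40,0,0,91.8,0,-40,0,0,91.8,0,0,0,0,91.8,0,0,0,0,91.8],
)

```text
time: 37.35
tool_pos: [380.3, -346.7, 245.8]
tcp_rot: [-3.141, -0.001, 1.495]
contact_force: [-0.3, -0.2, -0.6]
grip_width: 92.0
finger_force: 0.0
```

```bash
python3 - <<'E'
from h import *
print(get_obs()["tool_pos"])
im=cv2.cvtColor(capture("top"),cv2.COLOR_RGB2BGR);cv2.imwrite("pics/t13.png",im)
h,s,v=[a.astype(int) for a in cv2.split(cv2.cvtColor(im,cv2.COLOR_BGR2HSV))]
def g(t,m,box,z,a=40):
    q=np.zeros(m.shape,bool);q[box[1]:box[3],box[0]:box[2]]=1
    for b in blobs(m&q,a):
        c,r=cv2.minEnclosingCircle(np.float32(at("top",b,z)[:,:2]));print(t,b.mean(0).round(),"circle",np.round(c,1),round(r,1),"rect",*rect(at("top",b,z)))
g("lid",v<60,(360,185,425,250),150)
g("flash",v<60,(320,190,362,230),136)
g("tin",(s<60)&(v>90),(272,188,312,226),72,100)
g("brush",(v>190)&(s>40),(257,188,330,226),48,100)
g("coaster",(h>45)&(h<75)&(s>120),(330,170,430,260),10)
# side: tin
sd=cv2.cvtColor(capture("side"),cv2.COLOR_RGB2BGR);cv2.imwrite("pics/s13.png",sd)
E
```

```text
[ 380.31353834 -346.68266931  245.80018137]
lid [393. 209.] circle [ 579.9 -138.4] 31.0 rect [ 579.6 -138. ] [57.7 59.7] 0.9
flash [340. 205.] circle [587.8 -17.7] 14.8 rect [588.4 -18.1] [26.3 28.2] 46.0
tin [291. 223.] circle [552.5  97.9] 48.1 rect [552.5  97.9] [12.3 95.4] 0.9
tin [291. 198.] circle [616.4  99.6] 53.0 rect [600.9  99.4] [74.7 96.5] 0.9
brush [311. 210.] circle [591.3  57.5] 28.5 rect [591.2  55.2] [40.3 45. ] 81.4
brush [272. 206.] circle [597.9 147.9] 30.7 rect [598.3 147.8] [45.7 44.5] 86.8
coaster [380. 220.] circle [ 579.7 -136.6] 46.1 rect [ 573.9 -129.7] [90.7 69.8] 43.5
```

```bash
python3 - <<'E'
from h import *
im=cv2.imread("pics/t13.png")
h,s,v=[a.astype(int) for a in cv2.split(cv2.cvtColor(im,cv2.COLOR_BGR2HSV))]
m=(s<60);q=np.zeros(m.shape,bool);q[203:212,262:320]=1
for b in blobs(m&q,40): print(b[:,0].min(),b[:,0].max(),b[:,1].min(),b[:,1].max())
for u in (286,291,296):
    print(u,[(r,s[r,u],v[r,u]) for r in range(188,228,1)][::2])
g=cv2.cvtColor(im,cv2.COLOR_BGR2GRAY)[180:235,255:330]
c=cv2.HoughCircles(cv2.resize(g,None,fx=4,fy=4,interpolation=cv2.INTER_CUBIC),cv2.HOUGH_GRADIENT,1,40,param1=120,param2=15,minRadius=46,maxRadius=60)
for k in c[0][:3]:
    uv=k[:2]/4+[255,180];print(uv,k[2]/4,at("top",[uv],72).round(1))
E
```

```text
279 303 203 211
286 [(188, np.int64(8), np.int64(131)), (190, np.int64(12), np.int64(129)), (192, np.int64(9), np.int64(137)), (194, np.int64(5), np.int64(164)), (196, np.int64(3), np.int64(179)), (198, np.int64(6), np.int64(223)), (200, np.int64(7), np.int64(221)), (202, np.int64(6), np.int64(222)), (204, np.int64(7), np.int64(222)), (206, np.int64(7), np.int64(223)), (208, np.int64(6), np.int64(221)), (210, np.int64(6), np.int64(223)), (212, np.int64(6), np.int64(224)), (214, np.int64(3), np.int64(182)), (216, np.int64(9), np.int64(165)), (218, np.int64(117), np.int64(172)), (220, np.int64(122), np.int64(173)), (222, np.int64(15), np.int64(132)), (224, np.int64(10), np.int64(132)), (226, np.int64(10), np.int64(134))]
291 [(188, np.int64(10), np.int64(132)), (190, np.int64(8), np.int64(134)), (192, np.int64(11), np.int64(114)), (194, np.int64(1), np.int64(178)), (196, np.int64(6), np.int64(217)), (198, np.int64(7), np.int64(219)), (200, np.int64(6), np.int64(221)), (202, np.int64(7), np.int64(224)), (204, np.int64(7), np.int64(224)), (206, np.int64(7), np.int64(223)), (208, np.int64
[... 395 characters left out ...]
8), np.int64(134)), (192, np.int64(9), np.int64(136)), (194, np.int64(2), np.int64(154)), (196, np.int64(1), np.int64(183)), (198, np.int64(6), np.int64(222)), (200, np.int64(6), np.int64(221)), (202, np.int64(7), np.int64(221)), (204, np.int64(6), np.int64(219)), (206, np.int64(7), np.int64(222)), (208, np.int64(6), np.int64(224)), (210, np.int64(7), np.int64(226)), (212, np.int64(6), np.int64(223)), (214, np.int64(4), np.int64(195)), (216, np.int64(5), np.int64(154)), (218, np.int64(110), np.int64(144)), (220, np.int64(115), np.int64(142)), (222, np.int64(11), np.int64(135)), (224, np.int64(10), np.int64(134)), (226, np.int64(9), np.int64(139))]
[291.875 205.125] 11.8 [[595.5  98.   72. ]]
```

Tin at about (595.5, 98) and brush centre at about (595, 101.5), against a pad centre of (598, 102). Tumbler and flashlight are within 2 mm of their targets, and the arm is clear, so I'm handing in.

```bash
python3 -c "
from plant import *
print(get_obs()['time'],close_job())"
```

```text
the job is handed in; nothing more can be done
37.45 None
```

I laid out the chore kit and handed it in at 37.5 s; the judge's verdict wasn't shown, but by the last pictures everything was within about 4 mm of its target, the padlock, dish and tongs were never approached closely, and the arm was clear (the first brush grasp slipped and was redone without harm).

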